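Centre the wobbly squash on its display stand

TASK

The small squash stands off-centre and unsteady on the little round iron stand. Nudge it with light taps of the fingertips, without gripping, lifting or tipping it, until it sits still over the middle of the stand's top. Leave the stand and everything else where it is, and finish with the hand clear.

Things in the scene. Friction and masses are not known exactly. Their poses are not given: they have to be found in the camera images.
- squash: Loose pale green ribbed squash on the stand (not the larger one on the wooden board), 92 mm across, 76 mm high with stalk; widest (radius 44 to 47 mm) 20 to 38 mm above its underside, narrowing to an uneven foot of about 24 mm radius on which it rocks a few degrees. 0.3 to 0.6 kg, friction on the iron 0.5 to 0.75. Origin: middle of its underside; z up through the stalk; yaw is free.
- stand: Dark grey cast-iron footed stand, loose, 1.3 kg: round flat top 116 mm across (rim 12 mm thick, top face 52 mm above the worktop), narrow waist, foot 100 mm across. Origin: centre of its underside, straight below the centre of the top; z up. At the start the squash's middle is 20 to 32 mm from the top's centre, in any direction.
- salt: Bystander: glass salt shaker, 44 mm across, 90 mm high, standing on the worktop behind the stand. Origin: middle of its underside.
- bowl: Bystander: cream pinch bowl, 85 mm across, 38 mm high, on the worktop in front of the wooden board. Origin: middle of its underside.
- garlic: Bystander: garlic bulb, 60 mm across and 59 mm high, on the wooden chopping board (22 mm high) to the left. Origin: middle of its underside.
Things that resemble listed ones, but are neither listed nor needed, are in the scene too. Leave any red or yellow look-alike of the squash alone.

How it is judged:
By the outcome, as a careful person would: the job done as asked, in the order asked, and still so for the second after the job is handed in, with the robot touching nothing.
It also fails if it takes over 64 s, if anything falls off the work surface, if the arm or the gripper's body presses on something with over 40 N, if the wrist force passes 120 N, or if a joint passes its speed limit or range.

ROBOT

A 6-joint arm with a two-finger parallel gripper is mounted at the origin on a cart in front of the work surface, level with it; the furniture and walls round the work are solid. World frame = base frame: x ahead of the robot, y to its left, z up, the work surface at z = 0. Lengths are in m, angles in rad, forces in N, time in s.
With the tool pointing down it reaches from about 0.35 to 0.975 m from the base axis. Payload 4.9 kg.
Tool frame: the origin (TCP) lies at the very end of the fingers, on their centre line; the grasp point (between the pads) lies 19 mm behind it; x points along the fingers, z is the direction in which the jaws open and shut, and the axes are right-handed (so a half turn about x gives the same grasp; the last joint's range is limited). The gripper opens to 85 mm and grips with 20 to 120 N. Pads are 22 mm wide; open, the fingers measure 114 mm over their backs; the gripper's body (76 mm by 85 mm) begins 54 mm behind the grasp point. The pads swing forward as they close: fully open they stand 13 mm farther back than shut.
Start: joints at [-1.424, 0.053, 1.613, -0, 1.476, -0.119], TCP at [0.164, -0.603, 0.231] pointing down, gripper open.
Joint ranges: [-3.01, 3.01], [-1.01, 2.22], [0.06, 2.58], [-1.02, 4.17], [0.09, 2.62], [-3.14, 3.14]. Speed limits (rad/s): [2.57, 2.57, 3.14, 3.14, 3.14, 3.14].

INTERFACE

Orientations are given as a rotation vector (axis times angle).
In Python, from station import ctrl, imaging gives the robot as it stands. The module is installed in compiled form; this text tells all that it offers.
- The arm moves only by the shell command python3 -m jog 'ROWS' [FORCE]. ROWS is JSON, a list that holds one entry, the list of rows, each a list of 5 numbers: the shift along the tool's x, y, z in m, then the turn about the tool's x in rad, then the closure, from -1 (fully open) to 1 (shut). A call has 1 to 12 rows; each row is the pose to reach, as a shift and turn from the pose measured when the call began, along the tool's axes at that moment; what a row does not reach only later rows make up. A row lasts 1/10 s, in which the tool goes at most 50 mm and 8.59 degrees, less where a joint would pass 70% of its speed; a pose out of reach is approached as far as the arm can. A call with a gripper value outside its range is refused whole. The fingers move at their own pace and stop on an object; FORCE is the grip in N (left out, the last holds). Time passes only in rows, so rows that repeat a pose let the fingers close. It gives the time, the measured TCP pose, the force and the opening at its end, in the units of the state.
- ctrl.get_obs(): the state, without advancing time (a new reading comes with each control period).
- imaging.get_image(name): name is "scene" or "side" or "wrist"; returns a dict with "color" (480x640x3 uint8, red, green, blue), "intrinsics" (3x3 intrinsics, pixels), "R" (3x3) and "t" (3): a world point X has camera coordinates R X + t. Camera axes: x right, y down, z forward; pixel columns grow to the right and rows downward; lengths in m; the calibration is good to about 2 mm. A picture is of the moment at which its call begins. There is no depth.
- ctrl.finish_job(): hands the job in, once; it reports no verdict.
The state is a dict: "t": time; "q": joint angles; "dq": joint speeds; "effort": joint torques, N m; "tool_pos": TCP position; "tool_rot": TCP orientation; "contact_force": force on the tool from outside, world axes, zero at the start; "wrist_torque": the same for the moment, N m; "opening": finger opening in m.
Only numpy, scipy, OpenCV 4.12 (cv2) and the standard library are available. Lean on these libraries where they do the work, as an engineer would, in place of code of your own. Each camera call takes 0.05 s, during which the arm holds its last target.

## Working session

There is one attempt and no reset: what is moved stays moved. The work goes in short steps, Python scripts to look and compute and a shell command to move; the robot and the scene stay as the last step left them, time stands still between calls to the robot, and variables do not carry over. Pictures are saved under pics/ and viewed, and the job is handed in when it is done.

```bash
mkdir -p pics; python3 - <<'E'
from station import ctrl, imaging
import cv2
o=ctrl.get_obs()
print({k:o[k] for k in('t','tool_pos','tool_rot','contact_force','opening')})
for n in("scene","side","wrist"):
    i=imaging.get_image(n); cv2.imwrite(f"pics/{n}0.png",i["color"][...,::-1]); print(n,i["intrinsics"],i["R"],i["t"])
E
```

```text
{'t': 0.0, 'tool_pos': array([ 0.16408482, -0.6024315 ,  0.23006193]), 'tool_rot': array([ 1.01261749,  1.32480233, -1.01022874]), 'contact_force': array([-0.55448815, -0.32488445, -0.16799399]), 'opening': 0.08539869074059721}
scene [[510.54505712   0.         325.49421527]
 [  0.         510.54505712 240.38998217]
 [  0.           0.           1.        ]] [[-0.46641485 -0.88435216  0.01945383]
 [-0.49174136  0.24094207 -0.83674211]
 [ 0.73528745 -0.3998352  -0.54725149]] [0.46735625 0.29419256 0.78260103]
side [[526.38067975   0.         321.3280906 ]
 [  0.         526.38067975 233.38640858]
 [  0.           0.           1.        ]] [[ 0.99937892 -0.02965601 -0.01903414]
 [-0.02955168 -0.41107755 -0.91112126]
 [ 0.01919571  0.91111787 -0.41169862]] [-0.55518026  0.1862801   0.74751812]
wrist [[410.98756874   0.         317.90529967]
 [  0.         410.98756874 237.47516327]
 [  0.           0.           1.        ]] [[ 0.26330042 -0.96471048 -0.00256696]
 [-0.91282044 -0.24999714  0.32289358]
 [-0.31214055 -0.08267484 -0.9464318 ]] [-0.62304397 -0.04186299  0.38179385]
```

View pics/scene0.png

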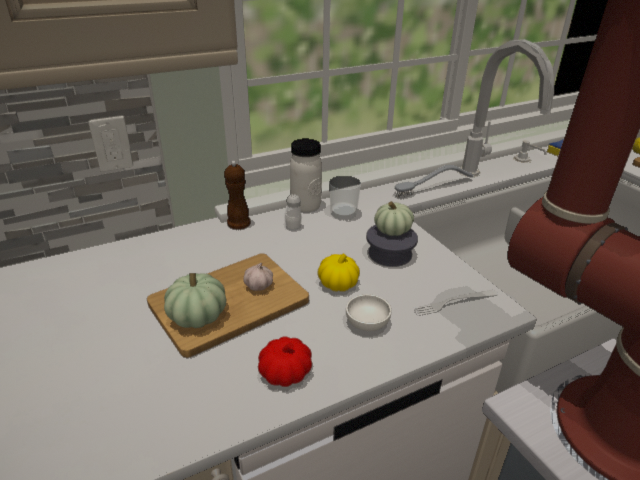

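View pics/side0.png

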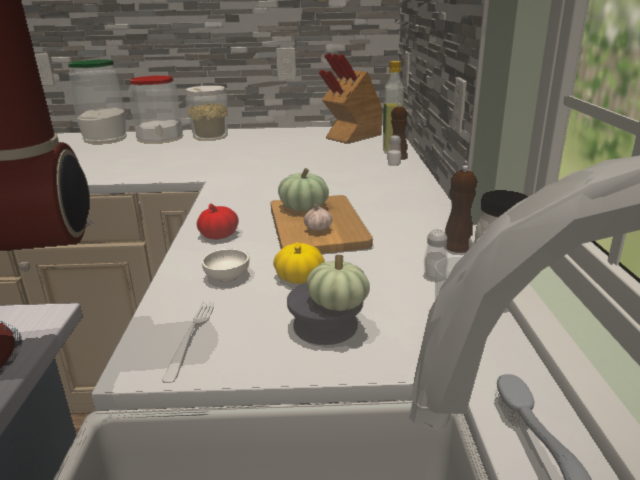

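View pics/wrist0.png

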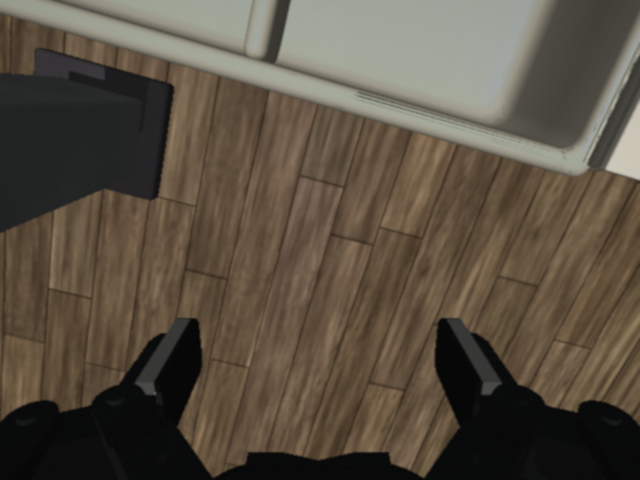

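```bash
cat > h.py <<'E'
import numpy as np,cv2
from station import ctrl,imaging
from scipy.spatial.transform import Rotation as Ro
def crop(n,tag,cx,cy,w=80,s=6,hh=None):
    i=imaging.get_image(n) if isinstance(n,str) else n
    h=hh or int(w*.72); c=i["color"][cy-h//2:cy+h//2,cx-w//2:cx+w//2,::-1]
    cv2.imwrite(f"pics/{tag}.png",cv2.resize(c,None,fx=s,fy=s,interpolation=cv2.INTER_CUBIC)); return i
def ray(i,u,v):
    d=i["R"].T@np.linalg.inv(i["intrinsics"])@np.array([u,v,1.]);C=-i["R"].T@i["t"];return C,d/np.linalg.norm(d)
def onz(i,u,v,z):
    C,d=ray(i,u,v);return C+d*(z-C[2])/d[2]
def proj(i,X):
    p=i["intrinsics"]@(i["R"]@np.array(X)+i["t"]);return p[:2]/p[2]
def tri(l):
    A=np.zeros((3,3));b=np.zeros(3)
    for i,u,v in l:
        C,d=ray(i,u,v);P=np.eye(3)-np.outer(d,d);A+=P;b+=P@C
    return np.linalg.solve(A,b)
E
python3 - <<'E'
from h import *
a=crop("scene","s1",392,230,100,7);b=crop("side","d1",330,300,110,7)
o=ctrl.get_obs();print(Ro.from_rotvec(o['tool_rot']).as_matrix().round(3))
print(tri([(a,393,203),(b,339,257)]))
print(onz(a,392,262,0),onz(b,326,340,0))
E
```

```text
[[-0.     0.965  0.263]
 [ 0.001  0.263 -0.965]
 [-1.     0.    -0.001]]
[0.58462765 0.05525349 0.12276461]
[0.53695306 0.07634337 0.        ] [0.5632772  0.02693241 0.        ]
```

View pics/s1.png

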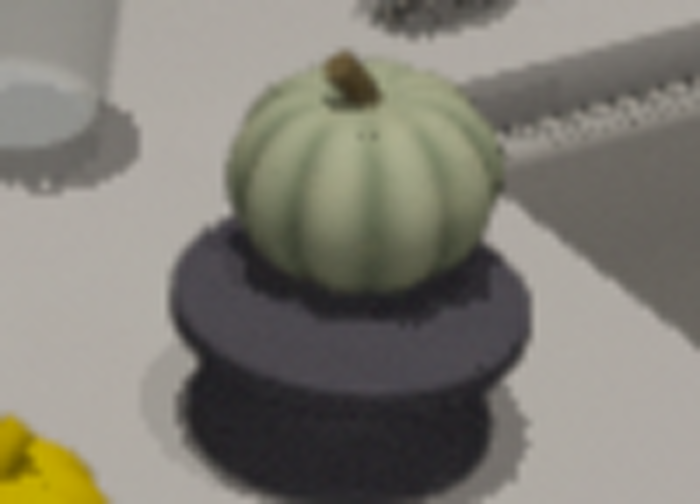

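View pics/d1.png

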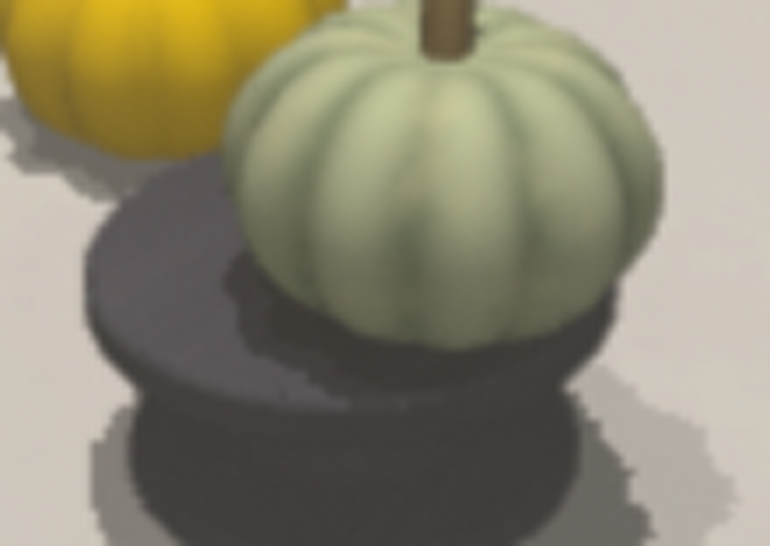

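```bash
cat >> h.py <<'E'
def tang(l,z,r=None):
    # l: (img,u,sign) image column tangents to horizontal circle at height z; sign +1 if circle lies at larger columns
    A=[];b=[]
    for i,u,s in l:
        K=i["intrinsics"];k=np.array([K[0,0],0,K[0,2]-u]) # k.Xc=0 on plane, >0 at larger columns
        n=i["R"].T@k;d=k@i["t"];m=np.hypot(*n[:2])
        A.append([n[0]/m,n[1]/m,-s]);b.append(-(d+n[2]*z)/m)
    A=np.array(A);b=np.array(b)
    if r: return np.linalg.lstsq(A[:,:2],b-A[:,2]*r,rcond=None)[0]
    return np.linalg.lstsq(A,b,rcond=None)[0]
def green(i,box):
    x0,y0,x1,y1=box;c=i["color"].astype(int);m=np.zeros(c.shape[:2],np.uint8)
    hsv=cv2.cvtColor(i["color"],cv2.COLOR_RGB2HSV)
    mm=((hsv[...,0]>28)&(hsv[...,0]<75)&(hsv[...,1]>28)&(hsv[...,2]>60))
    m[y0:y1,x0:x1]=mm[y0:y1,x0:x1]*255
    n,l,s,_=cv2.connectedComponentsWithStats(m)
    k=1+np.argmax(s[1:,4]);return l==k,s[k]
def dark(i,box):
    x0,y0,x1,y1=box;m=np.zeros((480,640),np.uint8)
    m[y0:y1,x0:x1]=(i["color"][y0:y1,x0:x1].max(2)<110)*255
    n,l,s,_=cv2.connectedComponentsWithStats(m)
    k=1+np.argmax(s[1:,4]);return l==k,s[k]
SB=(355,195,430,240);DB=(300,250,375,315)
def squash(a,b,z=.081):
    _,s=green(a,SB);_,t=green(b,DB)
    return tang([(a,s[0]-.5,1),(a,s[0]+s[2]-.5,-1),(b,t[0]-.5,1),(b,t[0]+t[2]-.5,-1)],z),s,t
E
python3 - <<'E'
from h import *
a=imaging.get_image("scene");b=imaging.get_image("side")
for z in(.076,.081,.086):print(squash(a,b,z))
_,s=dark(a,(360,225,422,252));_,t=dark(b,(280,275,370,318));print(s,t)
for z in(.043,.046,.049):print(tang([(a,s[0]-.5,1),(a,s[0]+s[2]-.5,-1),(b,t[0]-.5,1),(b,t[0]+t[2]-.5,-1)],z))
print(tri([(a,343+345/7-1,194+80/7),(b,275+448/7,261+50/7)]))
P=[onz(a,342+u/7-.4,194+v/7-.4,.052) for u,v in((172,270),(195,240),(225,218),(528,290),(510,262),(490,246))]
P+=[onz(b,275+u/7-.4,261+v/7-.4,.052) for u,v in((86,260),(130,205),(200,165),(100,320),(200,385),(340,410))]
P=np.array(P);print(P.round(4))
A=np.c_[2*P[:,:2],np.ones(len(P))];x=np.linalg.lstsq(A,(P[:,:2]**2).sum(1),rcond=None)[0];print(x,np.sqrt(x[2]+x[0]**2+x[1]**2))
E
```

```text
(array([0.58211867, 0.04879259, 0.04452539]), array([375, 203,  39,  32, 961], dtype=int32), array([ 307,  261,   62,   50, 2308], dtype=int32))
(array([0.58218115, 0.04930792, 0.04442369]), array([375, 203,  39,  32, 961], dtype=int32), array([ 307,  261,   62,   50, 2308], dtype=int32))
(array([0.58224362, 0.04982326, 0.044322  ]), array([375, 203,  39,  32, 961], dtype=int32), array([ 307,  261,   62,   50, 2308], dtype=int32))
[ 366  225   52   27 1213] [ 281  281   88   37 1812]
[0.56341042 0.06419999 0.06238053]
[0.56347044 0.06448371 0.06229653]
[0.56353047 0.06476744 0.06221253]
[0.58768817 0.05287363 0.10994552]
[[0.6009 0.1089 0.052 ]
 [0.6133 0.0924 0.052 ]
 [0.6207 0.0762 0.052 ]
 [0.5403 0.0122 0.052 ]
 [0.5567 0.0074 0.052 ]
 [0.5676 0.0074 0.052 ]
 [0.5064 0.065  0.052 ]
 [0.5154 0.0878 0.052 ]
 [0.5309 0.1046 0.052 ]
 [0.5101 0.0407 0.052 ]
 [0.5311 0.0148 0.052 ]
 [0.5592 0.0041 0.052 ]]
[ 0.56501039  0.06229194 -0.31986557] 0.05702159224489393
```

```bash
python3 - <<'E'
from h import *
a=imaging.get_image("scene");b=imaging.get_image("side");w=imaging.get_image("wrist")
print("tip",tri([(a,547,112),(b,430,415)]),"top?",onz(a,520,45,.3))
print("base",onz(a,472,174,0.0))
for n,i in(("scene",a),("side",b),("wrist",w)):print(n,-i["R"].T@i["t"])
X=tri([(a,547,112),(b,430,415)]);print(proj(a,X),proj(b,X))
print('salt?',onz(a,293,228,0),'yellow',onz(a,339,280,.0),'edge',onz(b,320,395,0),'glass',onz(a,345,215,0))
o=ctrl.get_obs();print(o['t'],o['q'])
E
```

```text
tip [ 0.6082111  -0.3997445   0.25502364] top? [ 1.02792187 -0.72374714  0.3       ]
base [ 0.80998294 -0.39748576  0.        ]
scene [-0.21278817  0.65533559  0.66535101]
side [ 0.5459912  -0.62096598  0.46690856]
wrist [ 0.24504613 -0.58021797  0.37427838]
[546.91498955 111.90664966] [429.61122945 415.40492111]
salt? [0.76587856 0.21520153 0.        ] yellow [0.53212746 0.2152854  0.        ] edge [ 5.51124312e-01 -9.08543200e-02  5.55111512e-17] glass [0.76491577 0.0681184  0.        ]
0.5 [-1.42397254e+00  5.27198346e-02  1.61294567e+00 -1.98739727e-05
  1.47597694e+00 -1.18975884e-01]
```

```bash
python3 -m jog '[[[-0.01,0.03,-0.035,0.1,0],[-0.02,0.06,-0.07,0.2,0],[-0.03,0.09,-0.105,0.3,0],[-0.03,0.12,-0.14,0.4,0],[-0.03,0.15,-0.175,0.5,0],[-0.03,0.18,-0.21,0.6,0],[-0.03,0.21,-0.25,0.7,0],[-0.03,0.25,-0.29,0.8,0],[-0.03,0.253,-0.297,0.89,0],[-0.03,0.253,-0.297,0.89,0]]]' 20
python3 - <<'E'
from h import *
o=ctrl.get_obs();R=Ro.from_rotvec(o['tool_rot']).as_matrix();print(R.round(3),o['tool_pos'],o['opening'],o['q'])
print((R.T@(np.array([.50,-.03,.26])-o['tool_pos'])).round(3))
E
```

```text
t: 1.5
tool_pos: [0.331, -0.2483, 0.2616]
tool_rot: [1.65, 0.848, -1.649]
contact_force: [-0.3, -0.3, -0.5]
opening: 0.0426
[[ 0.001  0.814 -0.581]
 [-0.001 -0.581 -0.814]
 [-1.     0.001  0.   ]] [ 0.33101484 -0.24831225  0.26164402] 0.04258372307396215 [-8.24000645e-01 -5.05933323e-01  2.03445337e+00  1.62642871e-04
  1.61189890e+00  1.36702717e+00]
[ 0.002  0.011 -0.276]
```

```bash
python3 -m jog '[[[0,0.01,-0.04,0,0],[0,0.02,-0.08,0,0],[0,0.035,-0.12,0,0],[0,0.05,-0.16,0,0],[0,0.065,-0.2,0,0],[0,0.08,-0.24,0,0],[0,0.095,-0.28,0,0],[0,0.11,-0.32,0,0],[0,0.12,-0.36,0,0],[0,0.131,-0.388,0,0],[0,0.131,-0.388,0,0],[0,0.131,-0.388,0,0]]]'
python3 - <<'E'
from h import *
a=imaging.get_image("scene");b=imaging.get_image("side");w=imaging.get_image("wrist")
cv2.imwrite("pics/w2.png",w["color"][...,::-1]);cv2.imwrite("pics/d2.png",b["color"][...,::-1])
for i in(a,b):pass
print(squash(a,b),proj(w,[.582,.0495,.09]),proj(w,[.565,.062,.052]))
E
```

```text
t: 2.7
tool_pos: [0.6633, -0.0099, 0.261]
tool_rot: [1.648, 0.848, -1.65]
contact_force: [0.3, -0.8, 0.0]
opening: 0.0426
(array([0.58222536, 0.0506865 , 0.04501022]), array([374, 203,  40,  32, 970], dtype=int32), array([ 307,  261,   62,   50, 2302], dtype=int32)) [317.18101437 320.23458769] [316.98457385 319.28656216]
```

View pics/w2.png

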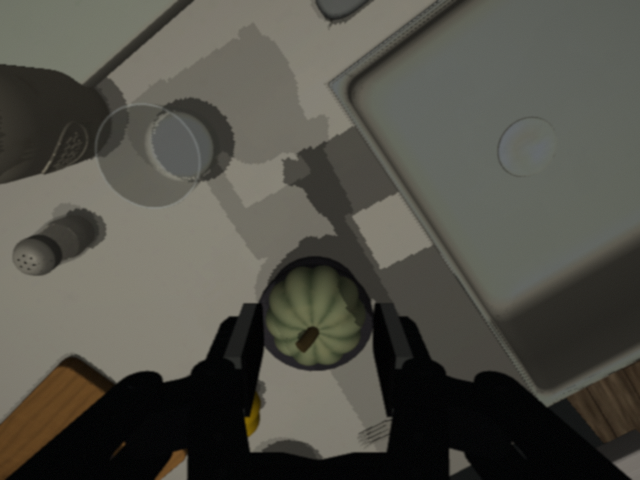

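View pics/d2.png

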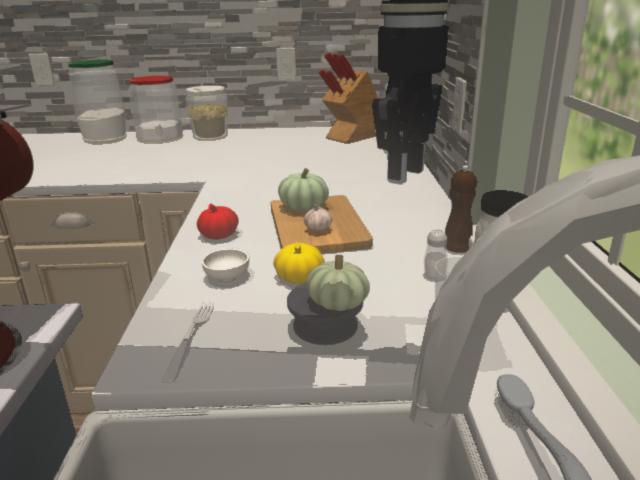

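```bash
python3 - <<'E'
from h import *
w=imaging.get_image("wrist");crop(w,"w2c",316,312,140,5)
g,s=green(w,(255,250,385,380));print(s)
c=max(cv2.findContours(g.astype(np.uint8),0,1)[0],key=cv2.contourArea);(u,v),r=cv2.minEnclosingCircle(c);e=cv2.fitEllipse(c);print(u,v,r,e)
print(onz(w,u,v,.081),onz(w,*e[0],.081))
E
```

```text
[ 267  274   93   91 5406]
313.5 320.5 48.192420959472656 ((312.6300964355469, 321.5356140136719), (82.7333755493164, 88.7645492553711), 145.12619018554688)
[0.57934046 0.05557303 0.081     ] [0.57893937 0.05682195 0.081     ]
```

View pics/w2c.png

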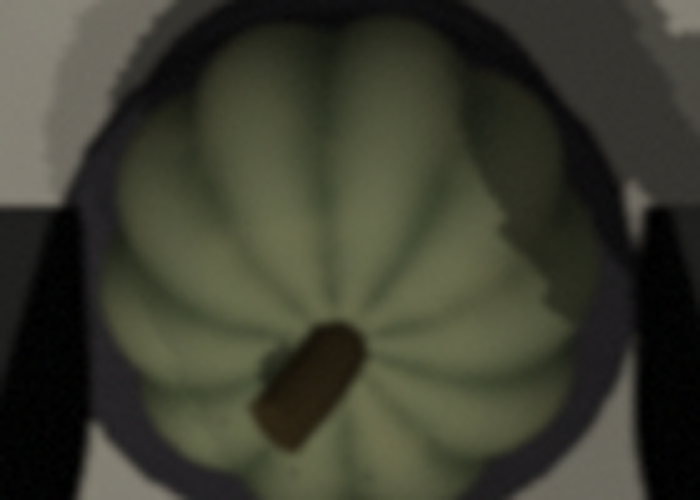

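```bash
python3 -m jog '[[[0.03,0,0,0,0],[0.06,0,0,0,0],[0.1,0,0,0,0],[0.14,0,0,0,0],[0.17,0,0,0,0],[0.189,0,0,0,0],[0.189,-0.01,0,0,0],[0.189,-0.02,0,0,0],[0.189,-0.03,0,0,0],[0.189,-0.035,0,0,0],[0.189,-0.038,0,0,0],[0.189,-0.038,0,0,0]]]'
python3 - <<'E'
from h import *
b=crop("side","d3",345,285,160,5);w=imaging.get_image("wrist")
cv2.imwrite("pics/w3.png",w["color"][...,::-1])
E
```

```text
t: 4.1
tool_pos: [0.632, 0.0123, 0.074]
tool_rot: [1.651, 0.846, -1.648]
contact_force: [-0.7, -0.7, -0.1]
opening: 0.0428
```

View pics/d3.png

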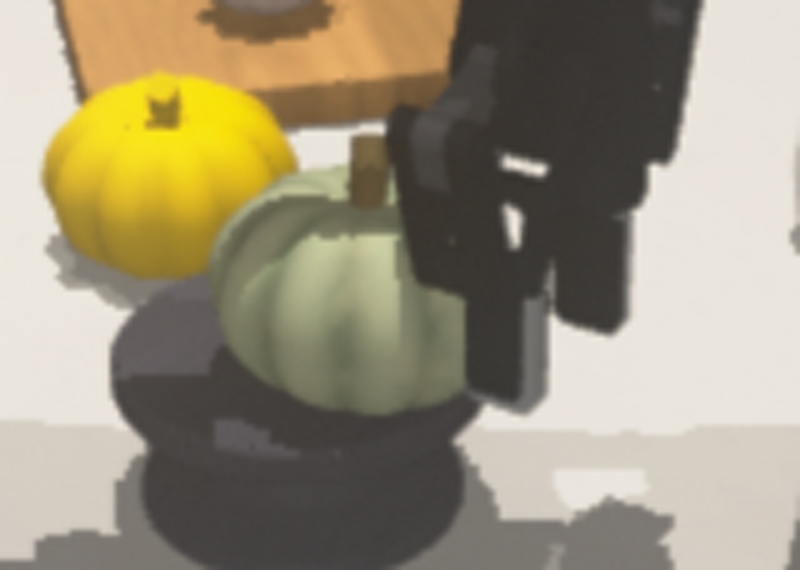

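View pics/w3.png

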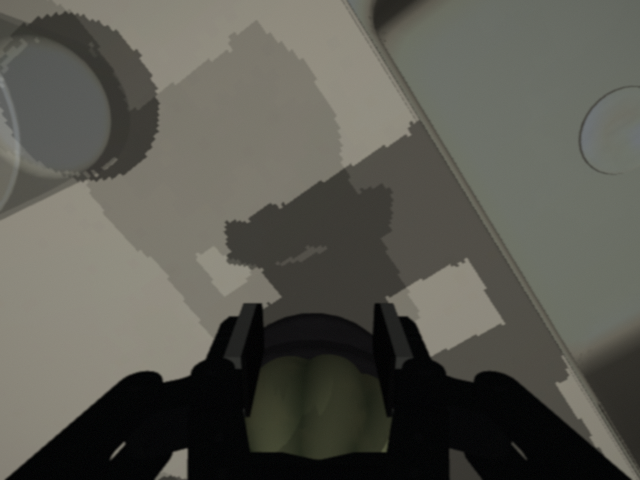

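```bash
python3 -m jog '[[[0.005,0,0,0,0],[0.005,-0.003,0,0,0],[0.005,-0.006,0,0,0],[0.005,-0.008,0,0,0],[0.005,-0.010,0,0,0],[0.005,-0.012,0,0,0],[0.005,-0.013,0,0,0],[0.005,-0.014,0,0,0],[0.005,-0.015,0,0,0],[0.005,-0.016,0,0,0]]]'
python3 - <<'E'
from h import *
a=imaging.get_image("scene");b=crop("side","d4",345,285,160,5)
print(green(a,SB)[1],green(b,DB)[1])
E
```

```text
t: 5.2
tool_pos: [0.6197, 0.0212, 0.0689]
tool_rot: [1.652, 0.845, -1.647]
contact_force: [3.3, -0.3, 0.5]
opening: 0.0424
[375 204  40  33 982] [ 303  268   46   43 1354]
```

View pics/d4.png

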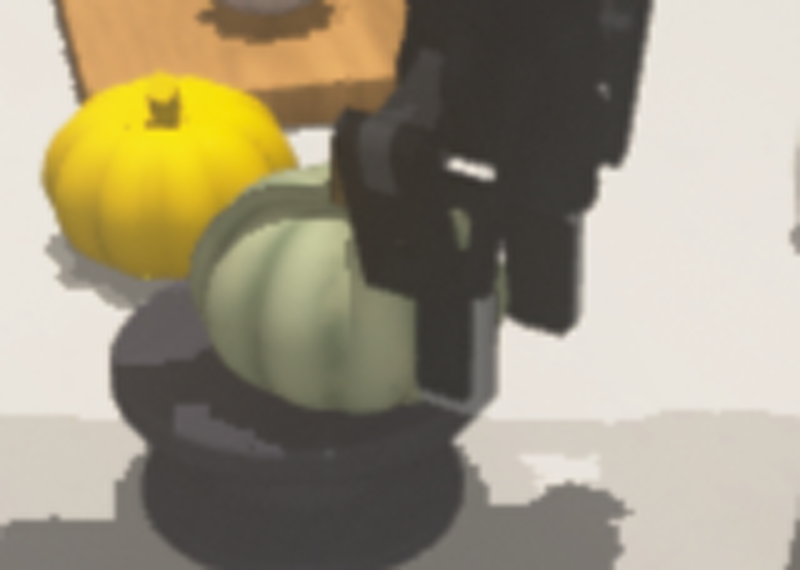

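```bash
python3 -m jog '[[[0,-0.002,0,0,0],[0,-0.003,0,0,0],[0,-0.004,0,0,0],[0,-0.005,0,0,0],[0,-0.006,0,0,0],[0,-0.007,0,0,0],[0,-0.007,0,0,0],[0,-0.003,0,0,0],[0,0.01,0,0,0],[0,0.025,0,0,0],[0,0.035,0,0,0],[0,0.035,0,0,0]]]'
python3 - <<'E'
from h import *
a=crop("scene","s5",392,230,100,7);b=crop("side","d5",330,300,110,7)
print(squash(a,b))
E
```

```text
t: 6.5
tool_pos: [0.6484, 0.0001, 0.0683]
tool_rot: [1.652, 0.846, -1.65]
contact_force: [-0.6, 1.5, -0.5]
opening: 0.0426
(array([0.57133816, 0.05273577, 0.04452294]), array([376, 205,  40,  34, 991], dtype=int32), array([ 300,  260,   61,   50, 2178], dtype=int32))
```

View pics/d5.png

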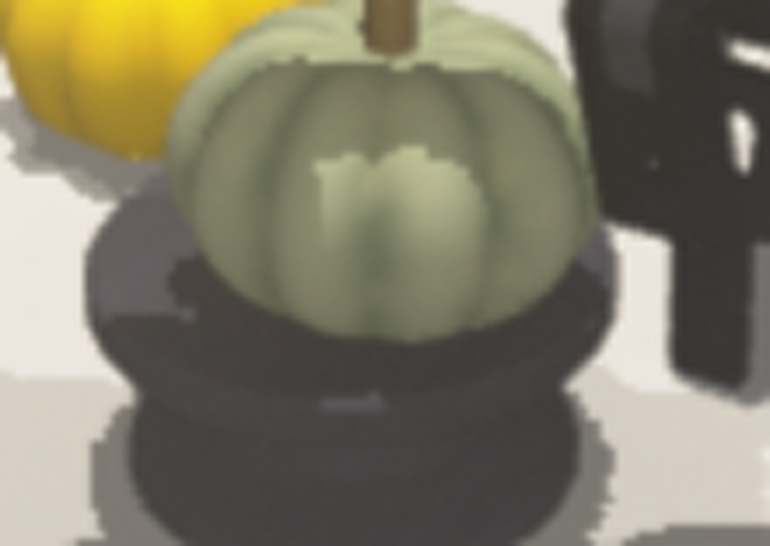

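View pics/s5.png

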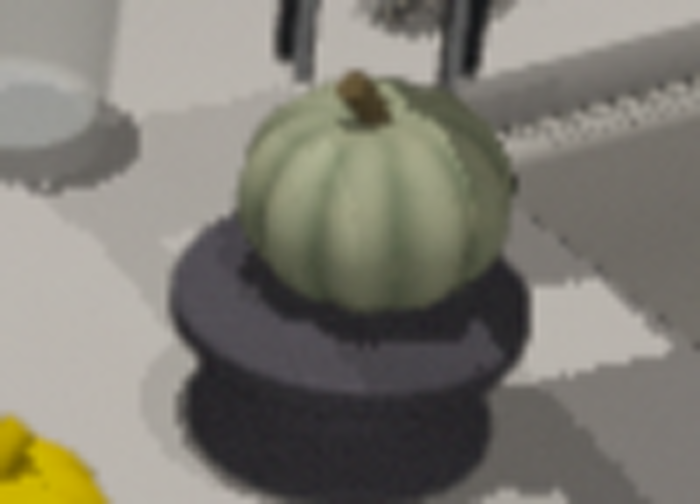

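```bash
python3 -m jog '[[[0,-0.004,0.01,0.1,0],[0,-0.01,0.02,0.22,0],[0,-0.018,0.03,0.34,0],[0,-0.0244,0.033,0.43,0],[0,-0.0244,0.033,0.43,0],[0,-0.0244,0.033,0.43,0]]]'
python3 - <<'E'
from h import *
a=imaging.get_image("scene");b=imaging.get_image("side");w=imaging.get_image("wrist");cv2.imwrite("pics/w6.png",w["color"][...,::-1])
print(squash(a,b))
o=ctrl.get_obs();R=Ro.from_rotvec(o['tool_rot']).as_matrix();print(R.round(3),R.T@(np.array([.571,.052,.07])-o['tool_pos']),R.T@(np.array([.565,.062,.07])-o['tool_pos']))
E
```

```text
t: 7.2
tool_pos: [0.6082, -0.0114, 0.0681]
tool_rot: [1.929, 0.514, -1.927]
contact_force: [-0.4, 1.5, -0.1]
opening: 0.0426
(array([0.55206945, 0.06653573, 0.03482311]), array([376, 204,  40,  35, 998], dtype=int32), array([300, 265,  35,  45, 794], dtype=int32))
[[ 0.001  0.497 -0.868]
 [-0.001 -0.868 -0.497]
 [-1.     0.001 -0.001]] [-0.00182524 -0.07388719  0.00110709] [-0.00183875 -0.08554674  0.00134081]
```

View pics/w6.png

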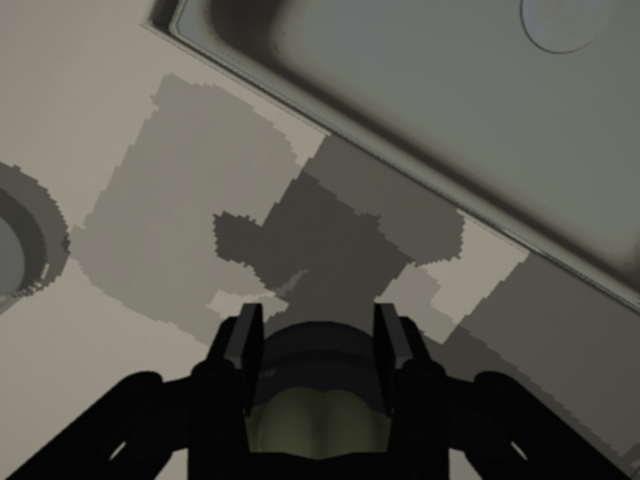

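```bash
python3 -m jog '[[[0,-0.01,0,0,0],[0,-0.018,0,0,0],[0,-0.022,0,0,0],[0,-0.024,0,0,0],[0,-0.025,0,0,0],[0,-0.027,0,0,0],[0,-0.028,0,0,0],[0,-0.03,0,0,0],[0,-0.031,0,0,0],[0,-0.031,0,0,0]]]'
python3 -m jog '[[[0,0.003,0,0,0],[0,0.02,0,0,0],[0,0.05,0,0,0],[-0.02,0.06,0,0,0],[-0.06,0.06,0,0,0],[-0.1,0.06,0,0,0],[-0.14,0.04,0,0,0],[-0.17,0.03,0,0,0],[-0.17,0.02,0,0,0],[-0.17,0.02,0,0,0]]]'
python3 - <<'E'
from h import *
a=crop("scene","s7",392,230,100,7);b=crop("side","d7",330,300,110,7);w=imaging.get_image("wrist");cv2.imwrite("pics/w7.png",w["color"][...,::-1])
print(squash(a,b))
E
```

```text
t: 8.35
tool_pos: [0.5935, 0.0153, 0.0684]
tool_rot: [1.93, 0.512, -1.927]
contact_force: [2.9, -1.2, 0.9]
opening: 0.0428
t: 9.35
tool_pos: [0.603, -0.0018, 0.2388]
tool_rot: [1.93, 0.513, -1.926]
contact_force: [0.3, -0.1, -0.7]
opening: 0.0425
(array([0.5692323 , 0.05554621, 0.04289391]), array([ 376,  206,   39,   34, 1000], dtype=int32), array([ 300,  260,   58,   48, 2216], dtype=int32))
```

View pics/d7.png

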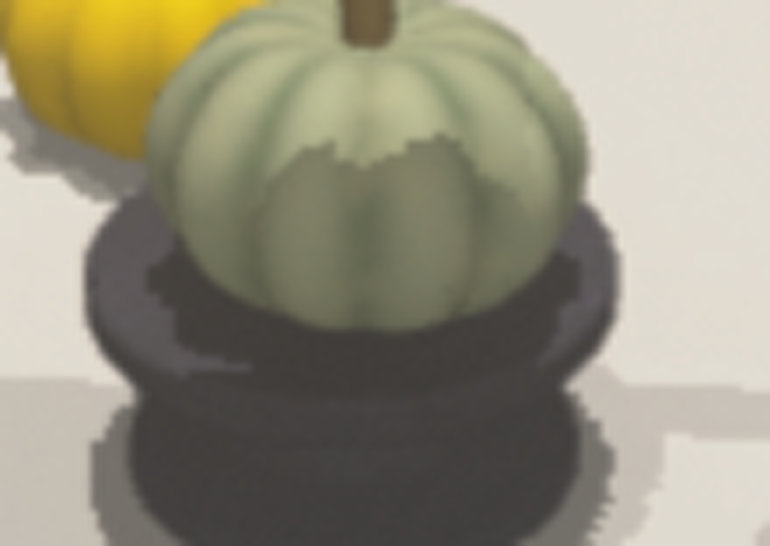

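View pics/s7.png

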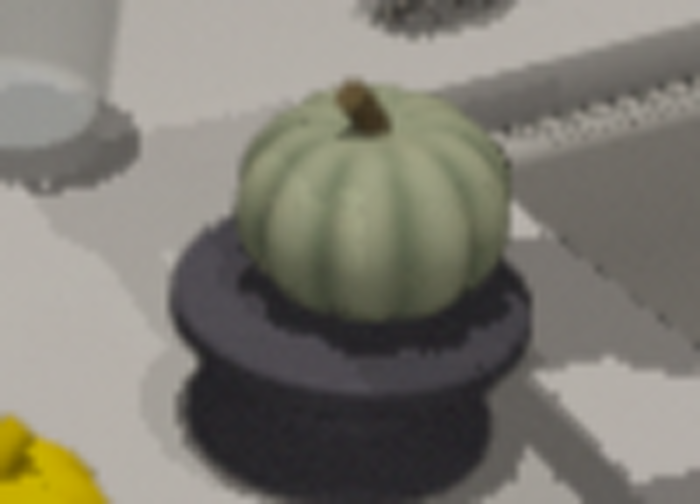

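View pics/w7.png

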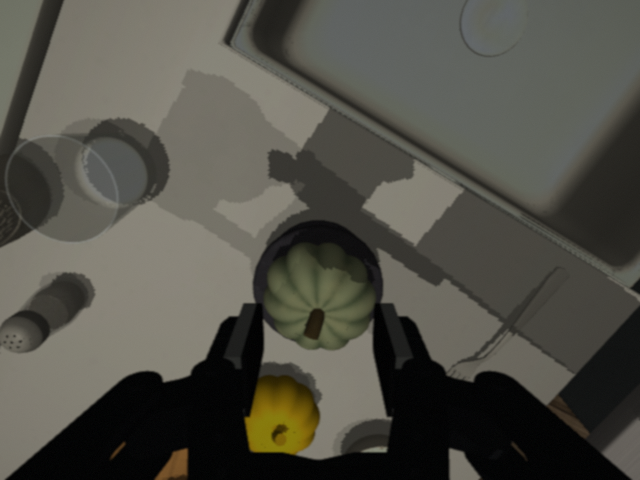

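```bash
sed -i 's/DB=(300,/DB=(285,/' h.py; python3 - <<'E'
from h import *
a=imaging.get_image("scene");b=imaging.get_image("side");w=imaging.get_image("wrist")
f=lambda c,x0:(c+.5)/7-.5+x0
st=tang([(a,f(170,342),1),(a,f(531,342),-1),(b,f(86,275),1),(b,f(617,275),-1)],.047)
sq=tang([(a,f(236,342),1),(a,f(512,342),-1),(b,f(147,275),1),(b,f(588,275),-1)],.082)
print(st,sq,sq-st, squash(a,b,.082))
d,s=dark(w,(240,200,400,300));print(s)
cv2.imwrite("pics/w7c.png",cv2.resize(w["color"][205:365,235:400,::-1],None,fx=4.5,fy=3.7*4.5/4.5))
for z in(.07,.08,.09):print(z,onz(w,319.5,296,z))
E
```

```text
[0.56352513 0.06476966 0.05746562] [0.56730747 0.05680783 0.04494001] [ 0.00378234 -0.00796183 -0.01252561] (array([0.56722011, 0.05683985, 0.04470337]), array([ 376,  206,   39,   34, 1006], dtype=int32), array([ 296,  260,   63,   48, 2253], dtype=int32))
[  252   200   148   100 11758]
0.07 [0.56449825 0.0622928  0.07      ]
0.08 [0.5670841  0.05788464 0.08      ]
0.09 [0.56966995 0.05347649 0.09      ]
```

View pics/w7c.png

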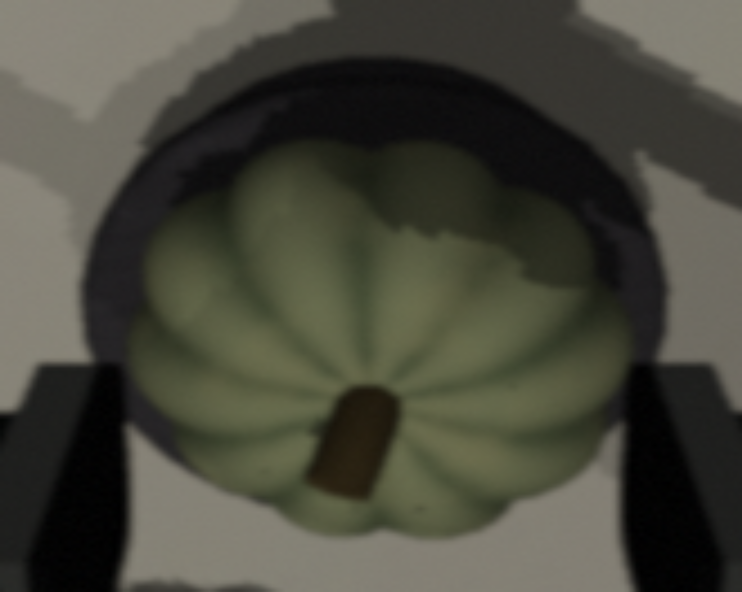

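```bash
python3 - <<'E'
from h import *
w=imaging.get_image("wrist")
g=lambda u,v:((u+.5)/4.5-.5+235,(v+.5)/3.7-.5+205)
P=np.array([onz(w,*g(u,v),.052) for u,v in((90,270),(100,240),(150,160),(210,115),(375,83),(85,310),(663,310),(655,265))])[:,:2]
print(P.round(4))
A=np.c_[2*P,np.ones(len(P))];x=np.linalg.lstsq(A,(P**2).sum(1),rcond=None)[0];print(x[:2],np.sqrt(x[2]+x[0]**2+x[1]**2))
print('near-edge',onz(w,*g(375,83),.052),onz(w,*g(375,57),.04))
# squash max-width: columns 128..632
print(onz(w,*g(128,345),.082),onz(w,*g(632,345),.082))
# near underside of silhouette far edge row 537, near row 138
print(onz(w,*g(380,138),.075),onz(w,*g(380,537),.09))
E
```

```text
[[0.618  0.0831]
 [0.6198 0.0753]
 [0.6207 0.0528]
 [0.616  0.0375]
 [0.5931 0.0156]
 [0.6141 0.0929]
 [0.516  0.0367]
 [0.5237 0.0276]]
[0.56564117 0.06392526] 0.05604367530409064
near-edge [0.59305852 0.01555965 0.052     ] [0.59432758 0.013337   0.04      ]
[0.60640137 0.08127151 0.082     ] [0.52806304 0.03637704 0.082     ]
[0.58981913 0.0194705  0.075     ] [0.54565276 0.09643818 0.09      ]
```

```bash
python3 -m jog '[[[0.02,0.02,0,0,0],[0.06,0.025,0,0,0],[0.1,0.025,0,0,0],[0.14,0.025,0,0,0],[0.165,0.025,0,0,0],[0.17,0.02,0,0,0],[0.17,0.01,0,0,0],[0.17,0,0,0,0],[0.17,-0.008,0,0,0],[0.17,-0.013,0,0,0],[0.17,-0.015,0,0,0],[0.17,-0.015,0,0,0]]]'
python3 -m jog '[[[0,-0.002,0,0,0],[0,-0.003,0,0,0],[0,-0.004,0,0,0],[0,-0.005,0,0,0],[0,-0.006,0,0,0],[0,-0.007,0,0,0],[0,-0.008,0,0,0],[0,-0.009,0,0,0],[0,-0.010,0,0,0],[0,-0.0105,0,0,0],[0,-0.0105,0,0,0]]]'
python3 -m jog '[[[0,0.002,0,0,0],[0,0.02,0,0,0],[0,0.05,0,0,0],[-0.02,0.06,0,0,0],[-0.06,0.06,0,0,0],[-0.1,0.06,0,0,0],[-0.14,0.06,0,0,0],[-0.17,0.05,0,0,0],[-0.17,0.03,0,0,0],[-0.17,0.02,0,0,0],[-0.17,0.02,0,0,0]]]'
python3 - <<'E'
from h import *
a=crop("scene","s8",392,230,100,7);b=crop("side","d8",330,300,110,7);w=imaging.get_image("wrist")
cv2.imwrite("pics/w8c.png",cv2.resize(w["color"][205:365,235:400,::-1],None,fx=4,fy=4,interpolation=2))
print(squash(a,b,.082))
E
```

```text
t: 10.9
tool_pos: [0.5953, 0.0109, 0.0676]
tool_rot: [1.929, 0.513, -1.928]
contact_force: [-0.3, -0.2, 0.3]
opening: 0.0429
t: 12.0
tool_pos: [0.5902, 0.0198, 0.0678]
tool_rot: [1.929, 0.512, -1.928]
contact_force: [3.3, -3.3, 1.3]
opening: 0.0427
t: 13.1
tool_pos: [0.5986, 0.0037, 0.2355]
tool_rot: [1.925, 0.515, -1.931]
contact_force: [0.6, -0.9, -0.4]
opening: 0.0427
(array([0.56226522, 0.06288695, 0.04438586]), array([ 375,  207,   39,   33, 1000], dtype=int32), array([ 293,  258,   62,   49, 2234], dtype=int32))
```

View pics/d8.png

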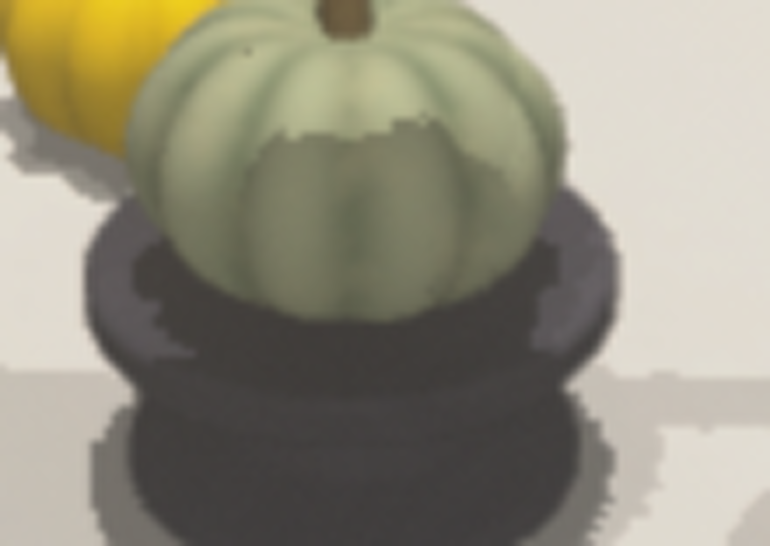

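View pics/s8.png

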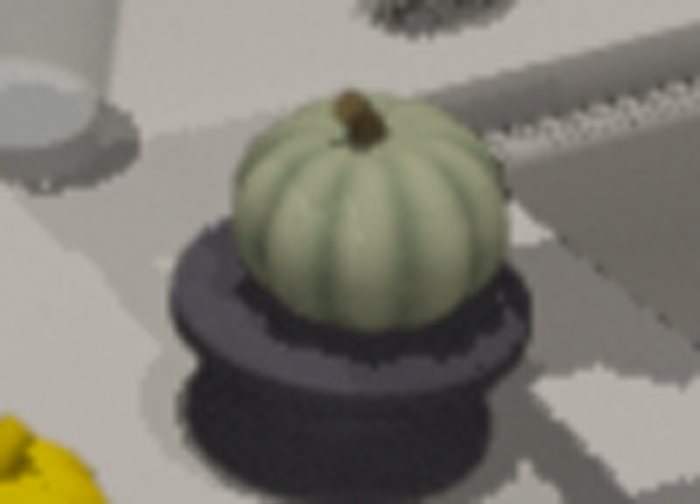

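View pics/w8c.png

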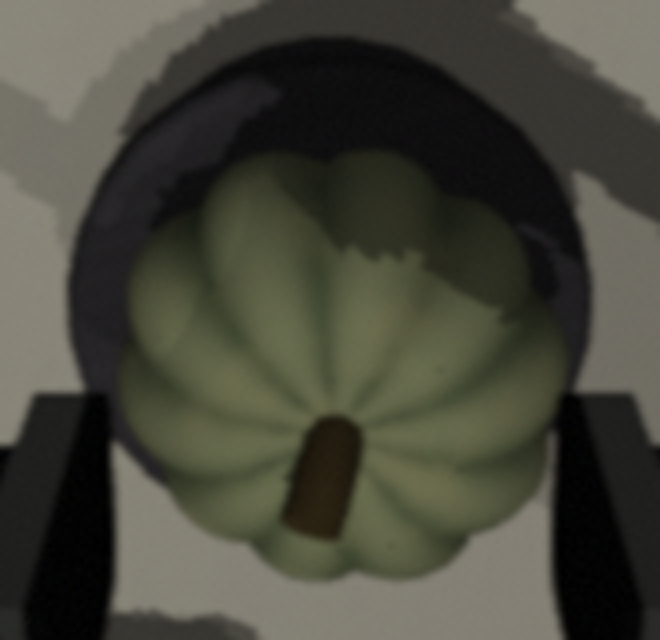

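```bash
python3 - <<'E'
from h import *
a=imaging.get_image("scene");b=imaging.get_image("side");w=imaging.get_image("wrist")
f=lambda c,x0:(c+.5)/7-.5+x0
g=lambda u,v:((u+.5)/4-.5+235,(v+.5)/4-.5+205)
st=tang([(a,f(170,342),1),(a,f(531,342),-1),(b,f(86,275),1),(b,f(617,275),-1)],.047)
for z in(.078,.085):
  sq=tang([(a,f(233,342),1),(a,f(508,342),-1),(b,f(126,275),1),(b,f(565,275),-1)],z);print(sq,sq-st)
# three views, radius free
s=tang([(a,f(170,342),1),(a,f(531,342),-1),(b,f(86,275),1),(b,f(617,275),-1),(w,g(68,0)[0],1),(w,g(592,0)[0],-1)],.047)
q=tang([(a,f(233,342),1),(a,f(508,342),-1),(b,f(126,275),1),(b,f(565,275),-1),(w,g(120,0)[0],1),(w,g(567,0)[0],-1)],.082)
print(s,q,q-s)
L=[(b,f(345,275),f(38,261)),(a,f(367,342),f(138,194)),(w,*g(338,425))]
X=tri(L);print('stalk',X,[proj(i,X)-[u,v] for i,u,v in L])
E
sleep 0; python3 -m jog '[[[-0.02,0.02,0,0,0],[-0.02,0.02,0,0,0],[-0.02,0.02,0,0,0],[-0.02,0.02,0,0,0],[-0.02,0.02,0,0,0],[-0.02,0.02,0,0,0]]]'
python3 - <<'E'
from h import *
print(squash(imaging.get_image("scene"),imaging.get_image("side"),.082))
E
```

```text
[0.56276289 0.06076852 0.04486155] [-0.00076224 -0.00400114 -0.01260407]
[0.56290629 0.06145682 0.04471801] [-0.00061884 -0.00331284 -0.01274761]
[0.56407209 0.06512248 0.05767544] [0.56325462 0.0614591  0.04483643] [-0.00081747 -0.00366338 -0.01283901]
stalk [0.56485766 0.06229561 0.10661517] [array([ 1.19057026, -0.64420058]), array([0.60064091, 0.64400305]), array([0.20633709, 0.83179655])]
t: 14.0
tool_pos: [0.6094, -0.0146, 0.2561]
tool_rot: [1.926, 0.513, -1.931]
contact_force: [0.1, -0.5, 0.6]
opening: 0.0429
(array([0.56288124, 0.06124854, 0.04454057]), array([ 375,  207,   40,   33, 1004], dtype=int32), array([ 294,  259,   61,   48, 2229], dtype=int32))
```

```bash
python3 - <<'E'
from h import *
o=ctrl.get_obs();print(o['q'].round(3));R=Ro.from_rotvec(o['tool_rot']).as_matrix()
# target y axis after turn .52
a=np.arctan2(R[1,1],R[0,1])-.52;yd=np.array([np.cos(a),np.sin(a),0]);print(yd)
c=np.array([.5633,.0614,.068]);s=np.array([.5643,.0645,.068])
for n,p in(('pre',np.r_[c[:2]+.085*yd[:2],.256]),('contact',c+.05*yd),('final',s+.05*yd)):print(n,p,(R.T@(p-o['tool_pos'])).round(4))
E
```

```text
[-1.460e-01  4.000e-03  1.621e+00 -1.000e-03  1.518e+00  2.476e+00]
[ 5.82418854e-04 -9.99999830e-01  0.00000000e+00]
pre [ 0.56334951 -0.02359999  0.256     ] [ 0.0005 -0.0153  0.0445]
contact [0.56332912 0.01140001 0.068     ] [ 0.1884 -0.0457  0.0268]
final [0.56432912 0.01450001 0.068     ] [ 0.1884 -0.0479  0.0244]
```

```bash
python3 -m jog '[[[0,-0.005,0.015,0.1,0],[0,-0.01,0.03,0.2,0],[0,-0.013,0.04,0.3,0],[0,-0.0153,0.042,0.4,0],[0,-0.0153,0.042,0.4,0],[0,-0.0153,0.042,0.4,0]]]'
python3 - <<'E'
from h import *
o=ctrl.get_obs();print(o['q'].round(3));R=Ro.from_rotvec(o['tool_rot']).as_matrix();yd=R[:,1]*[1,1,0];print(yd)
c=np.array([.5633,.0614,.068]);s=np.array([.5643,.0645,.068])
for n,p in(('pre',np.r_[c[:2]+.085*yd[:2],.256]),('contact',c+.05*yd),('final',s+.05*yd)):print(n,p,(R.T@(p-o['tool_pos'])).round(4))
E
```

```text
t: 14.7
tool_pos: [0.5656, -0.0222, 0.2565]
tool_rot: [2.156, 0.132, -2.159]
contact_force: [0.9, 0.1, 0.2]
opening: 0.0429
[-1.700e-01 -1.010e-01  1.722e+00 -1.000e-03  1.522e+00  2.849e+00]
[ 0.12251347 -0.9924665   0.        ]
pre [ 0.57371365 -0.02295965  0.256     ] [ 0.0005  0.0018 -0.008 ]
contact [0.56942567 0.01177668 0.068     ] [ 0.1885 -0.0334 -0.0082]
final [0.57042567 0.01487668 0.068     ] [ 0.1885 -0.0363 -0.0096]
```

```bash
python3 -m jog '[[[0.02,0.01,0,0.12,0],[0.06,0.015,0,0.12,0],[0.1,0.015,0,0.12,0],[0.14,0.015,0,0.12,0],[0.175,0.015,0,0.12,0],[0.188,0.01,0,0.12,0],[0.188,0,0,0.12,0],[0.188,-0.012,0,0.12,0],[0.188,-0.02,0,0.12,0],[0.188,-0.025,0,0.12,0],[0.188,-0.028,0,0.12,0],[0.188,-0.028,0,0.12,0]]]'
python3 - <<'E'
from h import *
o=ctrl.get_obs();R=Ro.from_rotvec(o['tool_rot']).as_matrix();print(R[:,1],o['q'][5],R.T@(np.array([.5643,.0145,.068])-o['tool_pos']))
w=imaging.get_image("wrist");cv2.imwrite("pics/w9.png",w["color"][...,::-1])
E
```

```text
t: 15.9
tool_pos: [0.5623, 0.0058, 0.0693]
tool_rot: [2.219, 0.003, -2.219]
contact_force: [0.6, -0.4, 0.7]
opening: 0.0431
[ 0.00354684 -0.99999291  0.00126831] 3.01713868460524 [ 0.00128686 -0.0087036  -0.00201115]
```

View pics/w9.png

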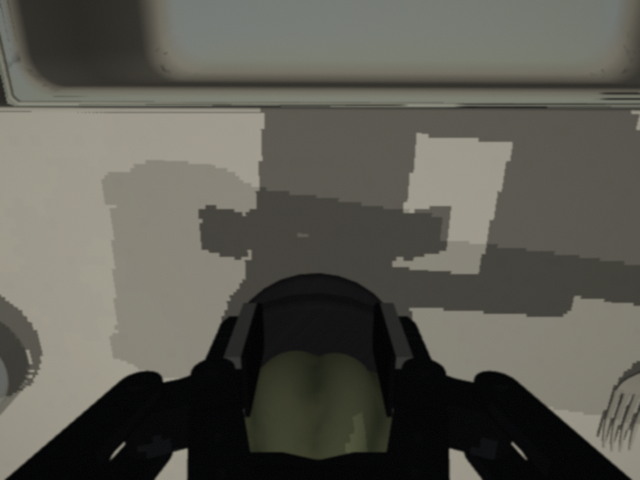

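Fingers straddle the squash, about 6 mm short of contact; now a slow 3 mm tap with a 2 mm shift toward +x before contact.

```bash
python3 -m jog '[[[0,-0.001,-0.002,0,0],[0,-0.003,-0.002,0,0],[0,-0.004,-0.002,0,0],[0,-0.005,-0.002,0,0],[0,-0.006,-0.002,0,0],[0,-0.007,-0.002,0,0],[0,-0.008,-0.002,0,0],[0,-0.0085,-0.002,0,0],[0,-0.0085,-0.002,0,0]]]'
python3 -m jog '[[[0,0.002,0,0,0],[0,0.02,0,0,0],[0,0.05,0,0,0],[-0.02,0.06,0,0,0],[-0.06,0.06,0,0,0],[-0.1,0.06,0,0,0],[-0.14,0.06,0,0,0],[-0.17,0.05,0,0,0],[-0.17,0.03,0,0,0],[-0.17,0.02,0,0,0],[-0.17,0.02,0,0,0]]]'
python3 - <<'E'
from h import *
a=crop("scene","s10",392,230,100,7);b=crop("side","d10",330,300,110,7);w=imaging.get_image("wrist")
cv2.imwrite("pics/w10c.png",cv2.resize(w["color"][205:365,235:400,::-1],None,fx=4,fy=4,interpolation=2))
print(squash(a,b,.082))
E
```

```text
t: 16.85
tool_pos: [0.5647, 0.0136, 0.0694]
tool_rot: [2.22, 0.001, -2.218]
contact_force: [1.6, -3.4, -0.2]
opening: 0.0432
t: 17.95
tool_pos: [0.5638, -0.0048, 0.2383]
tool_rot: [2.217, 0.004, -2.22]
contact_force: [-0.3, 0.8, 0.4]
opening: 0.043
(array([0.56226522, 0.06288695, 0.04438586]), array([ 375,  207,   39,   33, 1010], dtype=int32), array([ 293,  258,   62,   49, 2243], dtype=int32))
```

View pics/d10.png

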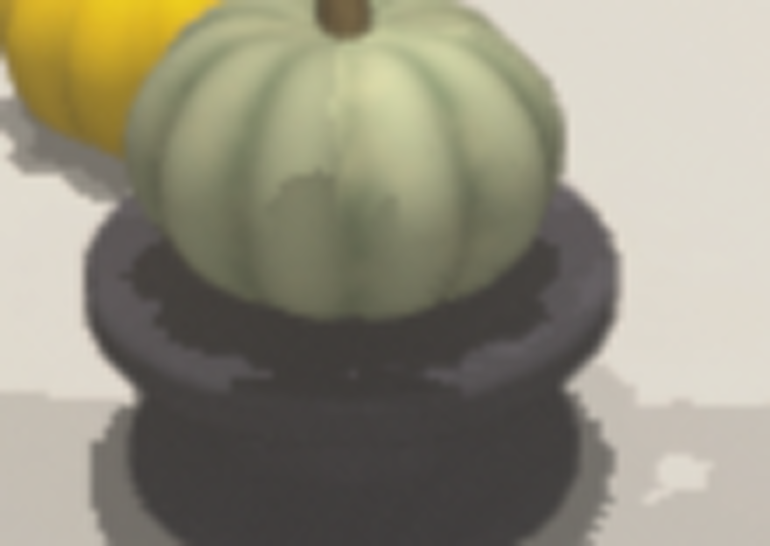

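View pics/s10.png

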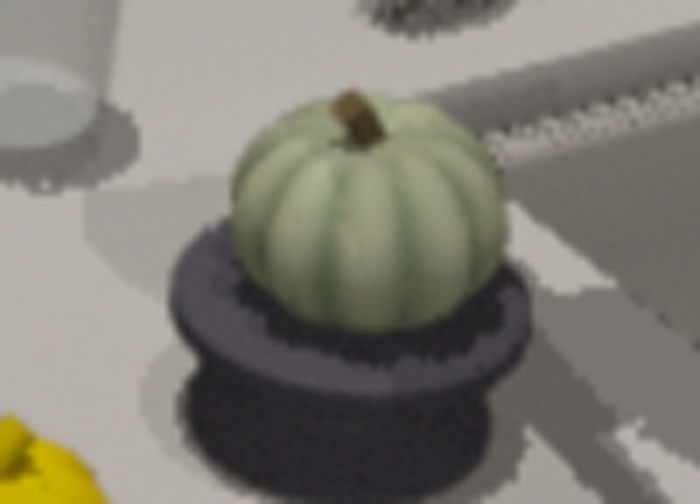

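View pics/w10c.png

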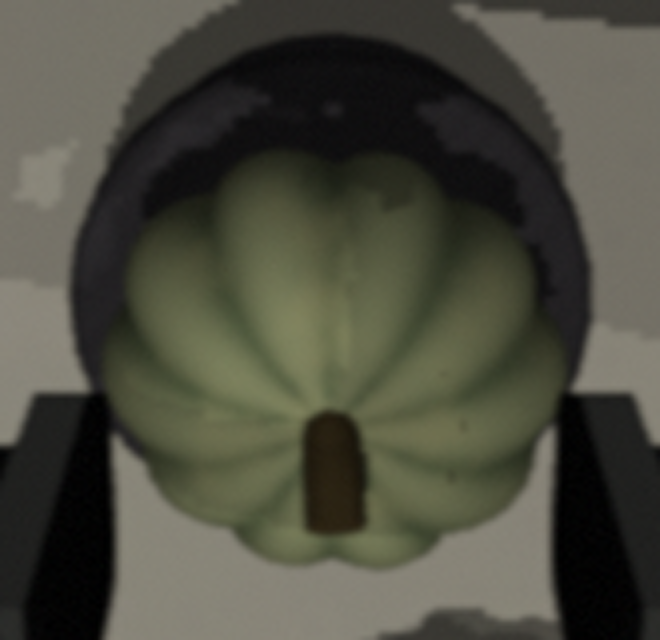

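```bash
python3 - <<'E'
from h import *
a=imaging.get_image("scene");b=imaging.get_image("side");w=imaging.get_image("wrist")
f=lambda c,x0:(c+.5)/7-.5+x0
g=lambda u,v:((u+.5)/4-.5+235,(v+.5)/4-.5+205)
s=tang([(a,f(170,342),1),(a,f(531,342),-1),(b,f(86,275),1),(b,f(617,275),-1),(w,g(72,0)[0],1),(w,g(591,0)[0],-1)],.047)
q=tang([(a,f(231.5,342),1),(a,f(506,342),-1),(b,f(126,275),1),(b,f(565,275),-1),(w,g(103,0)[0],1),(w,g(568,0)[0],-1)],.082)
print(s,q,q-s)
for z in (.072,.075,.08):print(z,onz(w,*g(340,150),z)[1]+.045)
print('rim',onz(w,*g(332,35),.042)[1]+.058,onz(w,*g(332,57),.052)[1]+.058)
L=[(b,f(344,275),f(38,261)),(a,f(362,342),f(140,194)),(w,*g(333,415))]
X=tri(L);print('stalk',X,[proj(i,X)-[u,v] for i,u,v in L])
E
```

```text
[0.56403394 0.06445108 0.05755276] [0.56331836 0.06146571 0.04547402] [-0.00071557 -0.00298538 -0.01207874]
0.072 0.065730123154035
0.075 0.06466765654119157
0.08 0.06289687885311918
rim 0.06325827604965115 0.0652394478798588
stalk [0.56458428 0.06316389 0.10593327] [array([ 1.1333729 , -0.50266334]), array([1.02635912, 0.77292431]), array([-0.44677514,  1.80578539])]
```

```bash
python3 -m jog '[[[-0.03,0.03,0,0,0],[-0.05,0.06,0,0,0],[-0.05,0.06,0,0,0],[-0.05,0.06,0,0,0],[-0.05,0.06,0,0,0],[-0.05,0.06,0,0,0],[-0.05,0.06,0,0,0],[-0.05,0.06,0,0,0]]]'
python3 - <<'E'
from h import *
a=imaging.get_image("scene");b=imaging.get_image("side");print(squash(a,b,.082))
cv2.imwrite("pics/fin.png",a["color"][...,::-1])
E
```

```text
t: 19.05
tool_pos: [0.5643, -0.0658, 0.2881]
tool_rot: [2.217, 0.002, -2.221]
contact_force: [-0.4, -0.1, -0.4]
opening: 0.0426
(array([0.56218405, 0.06168261, 0.04490786]), array([ 375,  207,   40,   33, 1012], dtype=int32), array([ 293,  258,   62,   49, 2242], dtype=int32))
```

View pics/fin.png

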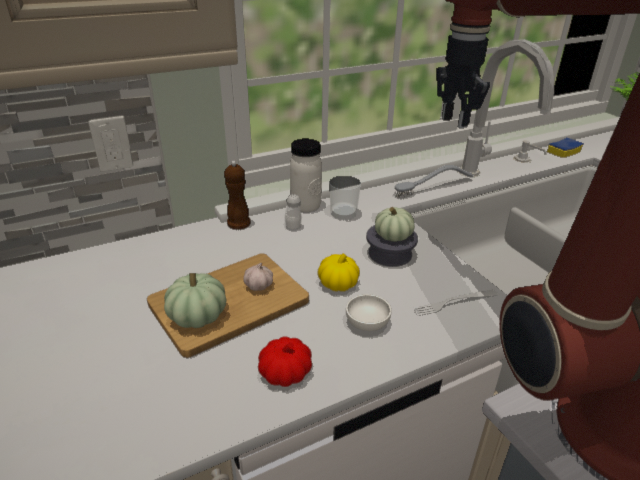

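The squash (395,225) sits still on the stand (392,243). The hand is clear, and the salt, bowl, garlic and look-alikes are where they were.

```bash
python3 -c "
from station import ctrl
print(ctrl.finish_job())"
```

```text
the job is handed in; nothing more can be done
None
```

I nudged the squash with four light taps of the fingertips, without gripping or lifting it, until it sat near the middle of the stand's top. The job is handed in at about 19 s; the wrist force read at most about 5 N at the end of each push.

- **Centring:** it started about 21 mm off. At the last check the scene and side views, with the wrist columns added, put it about 3 mm off, mostly in −y. The wrist view's near edges put it within about 1 mm in y, and the stalk about 1 mm off. The calibration is only good to about 2 mm, so I could not settle that difference. The last tap moved the squash only about 1 mm.
- **Stillness:** two looks about a second apart agreed to within a pixel.
- **Everything else:** the stand's rim was in the same pixels in both views before and after. The salt, bowl, garlic and look-alikes looked unmoved, and the hand was clear at handing in.

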